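# Build the sieve stack on the shaker

## Robot

A 6-joint arm with a two-finger parallel gripper is mounted at the origin on the work surface; the furniture and walls round the work are solid. World frame = base frame: x ahead of the robot, y to its left, z up, the work surface at z = 0. Lengths are in mm, angles in rad, forces in N, time in s.
With the tool pointing down it reaches from about 375 to 925 mm from the base axis. Payload 5.7 kg.
Tool frame: the origin (TCP) lies at the very end of the fingers, on their centre line; the grasp point (between the pads) lies 19 mm behind it; z points along the fingers, y is the line along which they close (so a half turn about z gives the same grasp; the last joint's range is limited). The gripper opens to 88 mm and grips with 3 to 60 N. Pads are 20 mm wide; open, the fingers measure 115 mm over their backs; the gripper's body (75 mm by 178 mm) begins 61 mm behind the grasp point.
Start: joints at [-1.295, 0.359, 1.51, -0, 1.272, -0.115], TCP at [228.538, -554.732, 185.123] pointing down, gripper open.
Joint ranges: [-2.97, 2.97], [-1.01, 2.36], [0.21, 2.38], [-0.96, 4.11], [0.2, 2.71], [-2.98, 2.98]. Speed limits (rad/s): [2.39, 2.39, 3.14, 3.14, 3.14, 3.14].

## Interface

Orientations are given as a unit quaternion [w, x, y, z].
In Python, from cell import robot gives the robot as it stands.
- The arm moves only by the tool play_rows, never from a script. Its argument "motion" is one flat list of numbers, 7 for each row, row after row: the shift along the world's x, y, z in m, then the turn, a rotation vector about the world's x, y, z in degrees, then the opening, from 0 (shut) to 1 (fully open). In form: [dx, dy, dz, rx, ry, rz, gripper, dx, dy, dz, rx, ry, rz, gripper, ...]. A call has 1 to 10 rows; each row shifts and turns the commanded pose from where the row before left it; what a row does not reach is not made up. A row lasts 1/8 s, in which the tool goes at most 62.5 mm and 10.7 degrees, less where a joint would pass 70% of its speed; a pose out of reach is approached as far as the arm can. A call with a gripper value outside its range is refused whole. The fingers move at their own pace and stop on an object; the grip force is fixed at half the most. Time passes only in rows, so rows that do not move let the fingers close. It gives the time, the measured TCP pose, the force, the opening and the grip force at its end, in the units of the state.
- robot.observe(): the state, without advancing time (a new reading comes with each control period).
- robot.capture(name): name is "scene" or "top"; returns (picture, depth): 480x640x3 uint8, red, green, blue; 480x640 float32, mm along the optical axis (not along the pixel's ray), 0 where there is no reading.
- robot.calibration(name): a dict with "vertical_fov" (degrees; the focal length in pixels is half the picture's height over the tangent of half this angle, whatever the lens; pixels are square), "cx", "cy" (the principal point, pixels), "extrinsics" (4x4, takes a point from world to camera coordinates). Camera axes: x right, y down, z forward; pixel columns grow to the right and rows downward; lengths in mm; the calibration is good to about 2 mm. A picture is of the moment at which its call begins. calibration takes no time and is no camera call.
- robot.finish_job(): hands the job in; it is judged then, once.
The state is a dict: "t": time; "qpos": joint angles; "dq": joint speeds; "joint_torque": joint torques, N m; "tool_pos": TCP position; "orientation": TCP orientation; "ft_force": force on the tool from outside, world axes, zero at the start; "ft_torque": the same for the moment, N m; "gripper_width": finger opening in mm; "grip_force": force on a finger pad.
Only numpy, scipy, OpenCV 4.12 (cv2) and the standard library are available. Lean on these libraries where they do the work, as an engineer would, in place of code of your own. Each camera call takes 0.05 s, during which the arm holds its last target. There are 200 camera calls.

## Task

Build the sieve stack on the shaker for sifting the blue pigment, one piece at a time from the bottom up: set the fine steel sieve (blue ring) in the shaker's pan, the medium (yellow ring) on it, the coarse (red ring) on that, and close it with the lid, each piece nested fully home and level before the next. Use only the steel sieves: the two brass ones are kept for iron reds, so leave them where they stand, and do not disturb the jar, the scale or the tape.

Things in the scene. Friction and masses are not known exactly. Their poses are not given: they have to be found in the camera images.
- shaker: White box 124 x 124 mm, black panel on one side, fixed to the table. On its top, centred: an aluminium plate 94 mm across and on it the round steel pan, 62 mm across. Origin: on the table under the centre, z up, x away from the panel. Box top 50 mm up, plate 55, pan rim (the highest part) 80. Pan bore 56 mm wide, 11 deep, as a sieve's; a sieve nested in it has its origin 71 mm above this one.
- sieve_fine: Fine steel sieve: silvery frame, BLUE ring, mesh so close it looks a solid silvery disc. Round, 62 mm across, 31 mm tall, 90 g. Origin: centre of its underside, z up. 0-9 mm up: narrower nesting skirt (46 mm at the foot, 53 mm from 5 mm up); 9-31 mm: straight frame to grip; mesh and ring 18-21 mm up in the open 56 mm bore. Nested on a sieve it sits 22 mm above it (origins).
- sieve_medium: Medium steel sieve: silvery frame, YELLOW ring, silvery mesh of 4 mm squares. Round, 62 mm across, 31 mm tall, 90 g. Origin: centre of its underside, z up. 0-9 mm up: narrower nesting skirt (46 mm at the foot, 53 mm from 5 mm up); 9-31 mm: straight frame to grip; mesh and ring 18-21 mm up in the open 56 mm bore. Nested on a sieve it sits 22 mm above it (origins).
- sieve_coarse: Coarse steel sieve: silvery frame, RED ring, silvery mesh of 8 mm squares. Round, 62 mm across, 31 mm tall, 90 g. Origin: centre of its underside, z up. 0-9 mm up: narrower nesting skirt (46 mm at the foot, 53 mm from 5 mm up); 9-31 mm: straight frame to grip; mesh and ring 18-21 mm up in the open 56 mm bore. Nested on a sieve it sits 22 mm above it (origins).
- sieve_lid: Lid: a steel disc 62 mm across with an upright black knob at its centre, 80 g. Origin: centre of its underside, z up. 0-9 mm up: the same nesting skirt as a sieve's; 9-14 mm: the disc; 14-38 mm: the knob, round, 19 mm thick, the part to grip. Nested on a sieve its origin is 22 mm above that sieve's origin.
- brass_fine: Brass sieve with a blue ring: golden frame, close golden mesh. Otherwise just like the steel sieves (62 mm across, 31 mm tall; origin: centre of its underside). Loose; not for this job, leave it where it stands.
- brass_coarse: Brass sieve with a red ring: golden frame, wide golden mesh. Otherwise just like the steel sieves (62 mm across, 31 mm tall; origin: centre of its underside). Loose; not for this job, leave it where it stands.
- blue_jar: Octagonal jar of bright blue pigment with a white lid, 59 mm across, 111 mm tall, standing loose beyond the work; origin: centre of its underside. Leave it alone. (The long shelf behind it and to the right is 151 mm high; the jars on it reach up to 262 mm.)
- scale: Flat dark grey pocket scale with a silvery pan, 128 x 95 mm over all, 17 mm tall, lying loose beyond the sieves; origin: centre of its underside. Leave it alone.
- tape: Roll of masking tape lying flat, 100 mm across, 25 mm tall, loose, beyond the sieves; origin: centre of its underside. Leave it alone.
Things that resemble listed ones, but are neither listed nor needed, are in the scene too. Leave any pink or turquoise look-alike of the sieve_lid alone.

How it is judged (in metres and radians):
On the way, in this order (a step that is already met when the one before it is completed fails the run):
1. The fine steel sieve sits fully home in the pan of the shaker, let go (horizontal distance between sieve_fine and shaker below 0.004 m and z of sieve_fine in the frame of shaker between 0.068 and 0.074 m and angle between sieve_fine's own z axis and vertical below 0.07 rad and linear speed of sieve_fine below 0.02 m/s and contact force between the fingers and sieve_fine below 0.1 N), for 0.2 s.
2. The medium steel sieve sits fully home on the fine one, let go, with all below it still seated (horizontal distance between sieve_fine and shaker below 0.004 m and z of sieve_fine in the frame of shaker between 0.068 and 0.074 m and angle between each of sieve_fine, sieve_medium's own z axis and vertical below 0.07 rad and horizontal distance between sieve_medium and sieve_fine below 0.004 m and z of sieve_medium in the frame of sieve_fine between 0.019 and 0.025 m and linear speed of sieve_medium below 0.02 m/s and contact force between the fingers and sieve_medium below 0.1 N), for 0.2 s.
3. The coarse steel sieve sits fully home on the medium one, let go, with all below it still seated (horizontal distance between sieve_fine and shaker below 0.004 m and z of sieve_fine in the frame of shaker between 0.068 and 0.074 m and angle between each of sieve_fine, sieve_medium, sieve_coarse's own z axis and vertical below 0.07 rad and horizontal distance between sieve_medium and sieve_fine below 0.004 m and z of sieve_medium in the frame of sieve_fine between 0.019 and 0.025 m and horizontal distance between sieve_coarse and sieve_medium below 0.004 m and z of sieve_coarse in the frame of sieve_medium between 0.019 and 0.025 m and linear speed of sieve_coarse below 0.02 m/s and contact force between the fingers and sieve_coarse below 0.1 N), for 0.2 s.
4. The lid sits fully home on the coarse sieve, let go, with all below it still seated (horizontal distance between sieve_fine and shaker below 0.004 m and z of sieve_fine in the frame of shaker between 0.068 and 0.074 m and angle between each of sieve_fine, sieve_medium, sieve_coarse, sieve_lid's own z axis and vertical below 0.07 rad and horizontal distance between sieve_medium and sieve_fine below 0.004 m and z of sieve_medium in the frame of sieve_fine between 0.019 and 0.025 m and horizontal distance between sieve_coarse and sieve_medium below 0.004 m and z of sieve_coarse in the frame of sieve_medium between 0.019 and 0.025 m and horizontal distance between sieve_lid and sieve_coarse below 0.004 m and z of sieve_lid in the frame of sieve_coarse between 0.019 and 0.025 m and linear speed of sieve_lid below 0.02 m/s and contact force between the fingers and sieve_lid below 0.1 N), for 0.2 s.
At the end, for the whole second after the job is handed in: From the bottom up the fine, medium and coarse steel sieves and the lid are nested on the pan of the shaker: each centred on the piece below to 4 mm, within 3 mm of its fully seated height, tilted less than 0.07 rad, let go and at rest (all of step 4 and linear speed of each of sieve_fine, sieve_medium, sieve_coarse below 0.02 m/s and contact force between the fingers and sieve_fine below 0.1 N and contact force between the fingers and sieve_medium below 0.1 N and contact force between the fingers and sieve_coarse below 0.1 N); the robot touches nothing.
It fails at once if the brass sieve with the blue ring is pushed more than 20 mm from its place or tipped over (distance of brass_fine from where it was at the start of the episode above 0.02 m or angle between brass_fine's own z axis and vertical above 0.3 rad).
It fails at once if the brass sieve with the red ring is pushed more than 20 mm from its place or tipped over (distance of brass_coarse from where it was at the start of the episode above 0.02 m or angle between brass_coarse's own z axis and vertical above 0.3 rad).
It fails at once if the blue pigment jar is pushed more than 20 mm from its place or tipped over (distance of blue_jar from where it was at the start of the episode above 0.02 m or angle between blue_jar's own z axis and vertical above 0.3 rad).
It fails at once if the pocket scale is pushed more than 20 mm from its place or tipped over (distance of scale from where it was at the start of the episode above 0.02 m or angle between scale's own z axis and vertical above 0.3 rad).
It fails at once if the roll of tape is pushed more than 20 mm from its place or tipped over (distance of tape from where it was at the start of the episode above 0.02 m or angle between tape's own z axis and vertical above 0.3 rad).
It also fails if it takes over 106 s, if anything falls off the work surface, if the arm or the gripper's body presses on something with over 40 N, if the wrist force passes 120 N, or if a joint passes its speed limit or range.

## Working session

There is one attempt and no reset: what is moved stays moved. The work goes in short steps, Python scripts to look and compute and a tool call to move; the robot and the scene stay as the last step left them, time stands still between calls to the robot, and variables do not carry over. Pictures are saved under pics/ and viewed, at most 14 in all, crops included, and the job is handed in when it is done.

Besides the shell and the picture viewer there is one more tool, called after ">>>" in YAML: its name, and indented under it one key for each argument. play_rows: Moves the arm, as the interface text tells. Its arguments: {"type":"object","properties":{"motion":{"type":"array"}},"required":["motion"]}

```bash
mkdir -p pics; ls; cat > h.py <<'E'
import numpy as np, cv2
from cell import robot
def cap(n,f=None):
    p,d=robot.capture(n)
    if f: cv2.imwrite(f'pics/{f}.png',p[:,:,::-1]); np.savez(f'{f}.npz',p=p,d=d)
    return p,d
def world(n,d):
    c=robot.calibration(n); f=240/np.tan(np.radians(c['vertical_fov'])/2)
    v,u=np.mgrid[:480,:640]
    P=np.stack([(u-c['cx'])/f*d,(v-c['cy'])/f*d,d,np.ones_like(d)],-1)
    W=P@np.linalg.inv(np.array(c['extrinsics'])).T
    W[d==0]=np.nan
    return W[...,:3]
E
python3 - <<'E'
from h import *
for n in('scene','top'):
    cap(n,n+'0'); c=robot.calibration(n); print(c['vertical_fov'],c['cx'],c['cy'],np.round(np.linalg.inv(np.array(c['extrinsics'])),3).tolist())
print(robot.observe())
E
```

```text
pics
44.026471643613704 318.74403479752306 234.338179370056 [[-0.917, -0.234, 0.324, 135.165], [-0.4, 0.565, -0.722, 1121.955], [-0.014, -0.791, -0.612, 829.816], [0.0, 0.0, 0.0, 1.0]]
55.20890069214658 321.8673017468777 235.75904620005267 [[0.016, -0.998, 0.063, 478.289], [-1.0, -0.016, 0.008, 222.305], [-0.007, -0.063, -0.998, 962.912], [0.0, 0.0, 0.0, 1.0]]
{'t': 0.1, 'qpos': array([-1.29505846e+00,  3.59442559e-01,  1.51132354e+00, -1.97441832e-05,
        1.27246619e+00, -1.15104522e-01]), 'dq': array([ 0.00063134, -0.00151759, -0.00254737, -0.00056414,  0.00031611,
        0.00195821]), 'joint_torque': array([ 1.29075115e-04, -5.16358423e+01, -2.71406561e+01,  6.77857222e-02,
        2.77082896e-02, -4.43720819e-05]), 'tool_pos': array([ 228.37864365, -554.10676987,  184.38823092]), 'orientation': array([-8.16416463e-04,  9.80965075e-01,  1.94182516e-01, -7.51773678e-05]), 'ft_force': array([ 0.3750605 , -0.53245877,  0.0323987 ]), 'ft_torque': array([ 0.00018676, -0.04726576, -0.00935313]), 'grip_force': 0.0, 'gripper_width': 87.92515249603085}
```

View pics/top0.png

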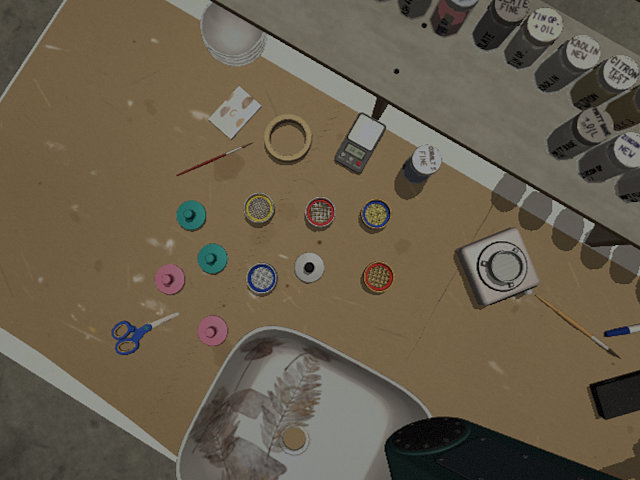

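View pics/scene0.png

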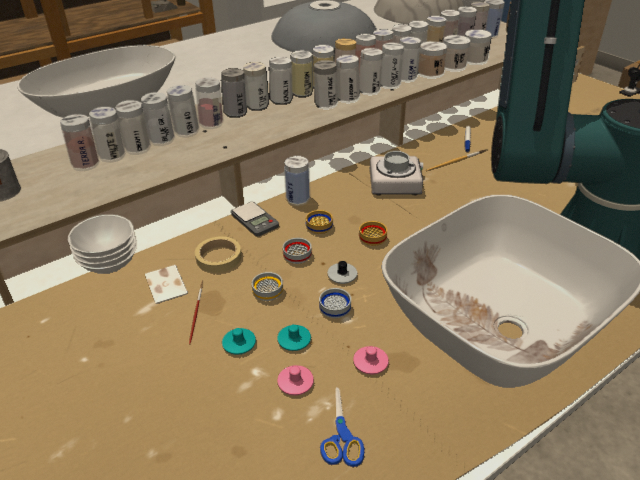

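Pixels in the top view:

| Piece | Candidates | Choice |
|---|---|---|
| Fine | (262,278) silvery/blue; (375,214) golden/blue | (262,278) |
| Medium | (259,208) yellow ring | (259,208), to be checked |
| Coarse | (320,212) silvery/red; (378,277) golden/red | (320,212) |
| Lid | (310,267) steel with black knob; pink and turquoise look-alikes | (310,267) |
| Shaker | (500,267) | (500,267) |

I'll check these in one crop and measure.

```bash
cat >> h.py <<'E'
def ring(W,c,zlo,zhi,rad=45,r=31):
    """fit a circle of known outer radius to the points at rim height round pixel c"""
    from scipy.optimize import least_squares
    c0=np.nanmedian(W[c[1]-3:c[1]+4,c[0]-3:c[0]+4].reshape(-1,3),0)
    m=(np.hypot(W[...,0]-c0[0],W[...,1]-c0[1])<rad)&(W[...,2]>zlo)&(W[...,2]<zhi)
    p=W[m]; q=p[:,:2].astype(np.float32)
    (e,er)=cv2.minEnclosingCircle(q)
    s=least_squares(lambda x:np.hypot(q[:,0]-x[0],q[:,1]-x[1])-x[2],[*e,28],loss='soft_l1').x
    return np.round([*e,er,*s,np.median(p[:,2]),len(p)],1)
E
cat > m.py <<'E'
from h import *
import sys
z=np.load('top0.npz'); W=world('top',z['d'])
for n,c,a,b in [('fine',(262,278),24,40),('med',(259,208),24,40),('coarse',(320,212),24,40),('lid',(310,267),7,22),('knob',(310,267),30,50),('bfine',(375,214),24,40),('bcoarse',(378,277),24,40),('pan',(502,266),73,90)]: print(n,ring(W,c,a,b))
d=np.load('scene0.npz'); W2=world('scene',d['d'])
for n,c,a,b in [('fine',(335,303),24,40),('med',(267,286),24,40),('coarse',(297,250),24,40),('knob',(342,268),30,50),('pan',(396,160),73,90)]: print('S',n,ring(W2,c,a,b))
for n,c in [('jar',(425,165)),('scale',(362,140)),('tape',(307,140)),('table',(320,240)),('sink',(250,345)),('sinkr',(300,330)),('boxc',(495,300)),('boxc1',(463,250)),('boxc2',(512,230)),('boxc3',(535,280)),('shelf',(400,100)),('brush',(545,300)),('holder',(620,395))]: print(n,W[c[1],c[0]].round(1))
p=z['p'][:,:,::-1]
cv2.imwrite('pics/crop.png',np.vstack([cv2.resize(p[185:305,230:430],(800,480),interpolation=cv2.INTER_CUBIC)]))
E
python3 m.py
```

```text
fine [450.5 352.3  31.  450.4 352.   29.4  30.  149. ]
med [593.9 361.2  31.1 593.6 360.9  29.4  29.7 159. ]
coarse [587.2 235.1  31.  587.  235.   29.4  30.1 143. ]
lid [478.6 250.8  38.  473.8 256.1  23.   13.4 639. ]
knob [473.8 256.1   9.3 473.7 256.    6.6  37.3  69. ]
bfine [585.  120.3  31.1 584.9 120.8  29.5  30.2 151. ]
bcoarse [456.9 114.   31.  457.1 114.4  29.4  30.2 151. ]
pan [ 482.6 -125.7   31.7  482.3 -125.3   29.6   78.8  220. ]
S fine [450.5 353.8  33.  449.3 353.2  29.7  28.2 218. ]
S med [594.8 361.5  33.7 592.5 361.9  29.6  28.2 209. ]
S coarse [586.4 235.4  34.  586.3 235.9  29.8  28.2 166. ]
S knob [471.8 258.3  11.2 472.1 258.7   6.6  35.8  62. ]
S pan [ 480.5 -126.8   37.6  481.5 -124.6   29.6   76.7  120. ]
jar [667.9  37.9 111.4]
scale [739.5 149.2  18.4]
tape [736.6 263.8  23.1]
table [529.7 233.6   5.4]
sink [326.3 360.2  94.5]
sinkr [342.  272.2  -2. ]
boxc [ 414.2 -115.1   46.1]
boxc1 [512.1 -51.9  47.3]
boxc2 [ 553.3 -148.4   50.1]
boxc3 [ 455.  -193.1   49.2]
shelf [778.8  91.  146.4]
brush [ 413.  -233.3    4.9]
holder [ 229.1 -369.    27. ]
```

View pics/crop.png

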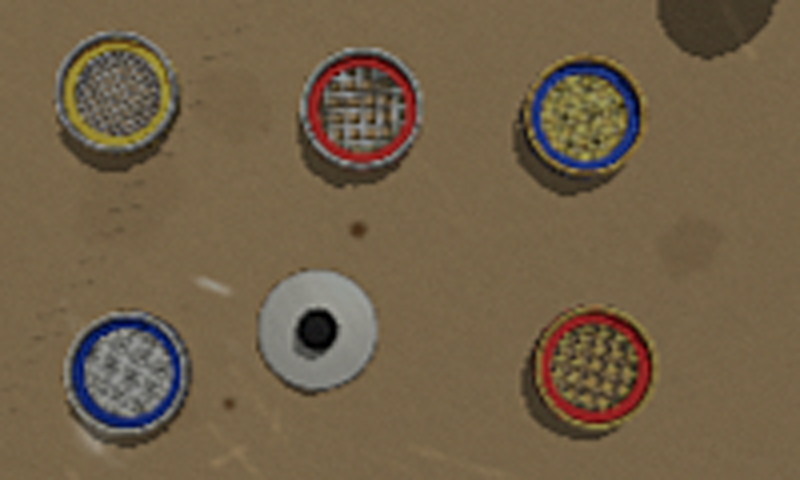

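The crop confirms the choices. At top-view pixels, steel/blue is at (262,278), steel/yellow at (259,208), steel/red at (320,212) and the black-knob lid at (310,267). The golden sieves are at (375,214) and (378,277). The fitted radius is 31 mm and the rim height 30 mm, as given. Next I'll check clearances for the gripper body, with the closing line along world y.

```bash
python3 - <<'E'
from h import *
z=np.load('top0.npz'); W=world('top',z['d']).reshape(-1,3); W=W[~np.isnan(W[:,0])]
for n,c,zl in [('fine',(450.4,352.3),60),('med',(593.8,361),60),('coarse',(587,235),60),('lid',(473.8,256),60),('pan',(482.4,-125.5),120)]:
    m=(W[:,2]>zl)&(abs(W[:,1]-c[1])<110)&(abs(W[:,0]-c[0])<200)
    dx=W[m,0]-c[0]; 
    print(n,'free -x',dx[dx<0].max() if (dx<0).any() else None,'+x',dx[dx>0].min() if (dx>0).any() else None)
E
```

```text
fine free -x -81.21698005641218 +x None
med free -x None +x None
coarse free -x None +x 197.4817654898145
lid free -x -104.61698005641222 +x None
pan free -x None +x 94.09426800398603
```

>>> play_rows:
  motion: [0.03, 0.05, 0, 0, 0, -7.5, 0.85, 0.03, 0.05, 0, 0, 0, -7.5, 0.85, 0.03, 0.05, 0, 0, 0, -7.4, 0.85, 0.03, 0.05, 0, 0, 0, 0, 0.85, 0.03, 0.05, 0, 0, 0, 0, 0.85, 0.03, 0.05, 0, 0, 0, 0, 0.85, 0.03, 0.05, 0, 0, 0, 0, 0.85, 0.03, 0.05, 0, 0, 0, 0, 0.85, 0, 0.03, 0, 0, 0, 0, 0.85, 0, 0, 0, 0, 0, 0, 0.85]

```text
t: 1.35
tool_pos: [468.0, -122.7, 184.7]
orientation: [-0.0, 1.0, 0.002, -0.001]
ft_force: [0.1, -1.1, -0.3]
gripper_width: 74.5
grip_force: 0.0
```

>>> play_rows:
  motion: [-0.002, 0.05, 0, 0, 0, 0, 0.85, -0.002, 0.05, 0, 0, 0, 0, 0.85, -0.002, 0.05, 0, 0, 0, 0, 0.85, -0.002, 0.05, 0, 0, 0, 0, 0.85, -0.002, 0.05, 0, 0, 0, 0, 0.85, -0.002, 0.05, 0, 0, 0, 0, 0.85, -0.002, 0.05, 0, 0, 0, 0, 0.85, -0.002, 0.05, 0, 0, 0, 0, 0.85, -0.002, 0.05, -0.02, 0, 0, 0, 0.85, 0, 0.025, -0.02, 0, 0, 0, 0.85]

```text
t: 2.6
tool_pos: [451.7, 351.7, 144.7]
orientation: [-0.0, 1.0, 0.0, 0.001]
ft_force: [0.3, 0.2, 0.7]
gripper_width: 74.4
grip_force: 0.0
```

>>> play_rows:
  motion: [0, 0, -0.03, 0, 0, 0, 0.85, 0, 0, -0.03, 0, 0, 0, 0.85, 0, 0, 0, 0, 0, 0, 0.85, 0, 0, 0, 0, 0, 0, 0.85]

```text
t: 3.1
tool_pos: [451.7, 349.9, 85.9]
orientation: [-0.0, 1.0, -0.001, 0.0]
ft_force: [0.3, 0.1, -0.8]
gripper_width: 74.8
grip_force: 0.0
```

>>> play_rows:
  motion: [0, 0.002, -0.02, 0, 0, 0, 0.85, 0, 0, -0.02, 0, 0, 0, 0.85, 0, 0, -0.02, 0, 0, 0, 0.85, 0, 0, -0.014, 0, 0, 0, 0.85, 0, 0, 0, 0, 0, 0, 0.85, 0, 0, 0, 0, 0, 0, 0.6, 0, 0, 0, 0, 0, 0, 0.6, 0, 0, 0, 0, 0, 0, 0.6, 0, 0, 0, 0, 0, 0, 0.6]

```text
t: 4.22
tool_pos: [450.7, 352.4, 11.4]
orientation: [-0.0, 1.0, -0.0, 0.0]
ft_force: [0.0, -0.6, -0.1]
gripper_width: 52.7
grip_force: 0.0
```

Width 52.7 mm with no force means the frame isn't between the pads, so I'll look.

```bash
python3 - <<'E'
from h import *
p,d=cap('scene','s1'); q,_=cap('top','t1')
a=cv2.resize(p[230:370,240:440],(400,280)); b=cv2.resize(q[190:330,160:360],(400,280))
cv2.imwrite('pics/c1.png',cv2.resize(np.hstack([a,b])[:,:,::-1],(800,280)))
E
```

```text
(no output)
```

View pics/c1.png

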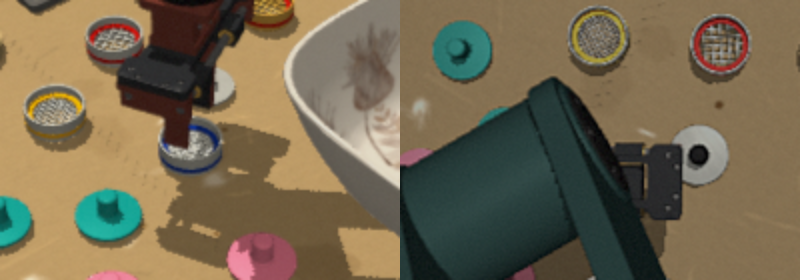

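```bash
python3 - <<'E'
from h import *
z=np.load('s1.npz'); W=world('scene',z['d'])
for u,v in [(328,290),(328,296),(328,301),(345,270),(320,302),(335,303),(335,312),(350,300)]: print((u,v),W[v,u].round(0),z['p'][v,u])
m=(W[...,2]>24)&(W[...,2]<40)&(np.hypot(W[...,0]-450,W[...,1]-352)<60)
v,u=np.nonzero(m); print(u.min(),u.max(),v.min(),v.max()); P=W[m]; print(P.min(0).round(),P.max(0).round())
print(robot.observe()['gripper_width'],robot.observe()['tool_pos'])
z0=np.load('scene0.npz')
cv2.imwrite('pics/c2.png',np.hstack([cv2.resize(x['p'][250:330,290:390],(400,320),interpolation=cv2.INTER_CUBIC) for x in(z0,z)])[:,:,::-1])
E
```

```text
(328, 290) [429. 433. 130.] [57 25 21]
(328, 296) [448. 389.  70.] [53 24 18]
(328, 301) [nan nan nan] [59 30 24]
(345, 270) [417. 383. 139.] [18 16 16]
(320, 302) [471. 373.  31.] [181 181 166]
(335, 303) [449. 352.  18.] [155 152 140]
(335, 312) [438. 378.  21.] [92 90 83]
(350, 300) [421. 345.  30.] [170 166 154]
319 350 288 312
[418. 320.  24.] [480. 385.  33.]
52.59937829670948 [450.55059961 352.29669695  11.22099681]
```

View pics/c2.png

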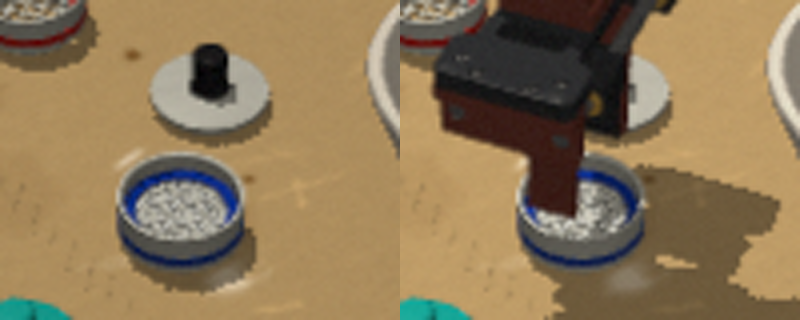

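```bash
python3 - <<'E'
from h import *
z=np.load('s1.npz'); 
p,d=cap('scene','s2'); W=world('scene',d)
print('diff',np.abs(p.astype(int)-z['p']).max(), robot.observe()['t'])
m=(p[...,0]>1.6*p[...,2])&(p[...,0]<90)
for v in range(255,312,3):
    r=[(u,*W[v,u].round(0)) for u in range(318,352,3) if m[v,u]]
    if r: print(v,r[0],r[-1])
print(robot.observe()['qpos'])
E
```

```text
diff 95 4.375
255 (327, np.float64(447.0), np.float64(395.0), np.float64(172.0)) (345, np.float64(441.0), np.float64(323.0), np.float64(119.0))
258 (342, np.float64(446.0), np.float64(325.0), np.float64(112.0)) (342, np.float64(446.0), np.float64(325.0), np.float64(112.0))
273 (339, np.float64(420.0), np.float64(405.0), np.float64(148.0)) (345, np.float64(440.0), np.float64(323.0), np.float64(75.0))
276 (345, np.float64(440.0), np.float64(324.0), np.float64(68.0)) (345, np.float64(440.0), np.float64(324.0), np.float64(68.0))
279 (318, np.float64(444.0), np.float64(440.0), np.float64(155.0)) (345, np.float64(440.0), np.float64(323.0), np.float64(60.0))
282 (318, np.float64(447.0), np.float64(435.0), np.float64(143.0)) (345, np.float64(438.0), np.float64(329.0), np.float64(58.0))
285 (318, np.float64(448.0), np.float64(433.0), np.float64(134.0)) (333, np.float64(419.0), np.float64(435.0), np.float64(146.0))
288 (324, np.float64(436.0), np.float64(434.0), np.float64(132.0)) (333, np.float64(419.0), np.float64(435.0), np.float64(140.0))
291 (324, np.float64(456.0), np.float64(389.0), np.float64(79.0)) (333, np.float64(420.0), np.float64(433.0), np.float64(131.0))
294 (324, np.float64(456.0), np.float64(389.0), np.float64(72.0)) (351, np.float64(434.0), np.float64(303.0), np.float64(4.0))
297 (324, np.float64(457.0), np.float64(388.0), np.float64(63.0)) (333, np.float64(439.0), np.float64(387.0), np.float64(69.0))
300 (324, np.float64(456.0), np.float64(388.0), np.float64(55.0)) (333, np.float64(439.0), np.float64(387.0), np.float64(61.0))
303 (333, np.float64(438.0), np.float64(388.0), np.float64(54.0)) (333, np.float64(438.0), np.float64(388.0), np.float64(54.0))
[5.42835964e-01 5.27390530e-01 1.74121141e+00 8.24247776e-05
 8.72929596e-01 2.11368239e+00]
```

The image puts the finger ends at z≈52 mm (x 448, y ±36 about 352), while the state says 11. The body underside at z≈131 agrees with 52. So the reported z reads about 41 mm low, and x and y are fine. I'll open, lower part way and re-measure.

>>> play_rows:
  motion: [0, 0, 0, 0, 0, 0, 0.85, 0, 0, 0, 0, 0, 0, 0.85, 0, 0, 0, 0, 0, 0, 0.85, 0, 0, -0.01, 0, 0, 0, 0.85, 0, 0, -0.01, 0, 0, 0, 0.85, 0, 0, 0, 0, 0, 0, 0.85]

```text
t: 5.12
tool_pos: [449.5, 351.6, -10.2]
orientation: [0.001, 1.0, -0.0, -0.001]
ft_force: [-0.4, 0.8, -0.3]
gripper_width: 74.7
grip_force: 0.0
```

```bash
cat > tip.py <<'E'
from h import *
p,d=cap('scene','s3'); W=world('scene',d); x,y,_=robot.observe()['tool_pos']; w=robot.observe()['gripper_width']/2
m=(abs(W[...,0]-x)<14)&(W[...,1]-y>w)&(W[...,1]-y<w+16)&(W[...,2]<150)&(W[...,2]>5)&(p[...,0]<90)
v,u=np.nonzero(m); P=W[m]
print('near finger: lowest z',np.sort(P[:,2])[:6].round(1),'x',np.percentile(P[:,0],[2,98]).round(1),'y',np.percentile(P[:,1],[5,95]).round(1),'pix',u.mean().round(),v.max(),len(P))
o=robot.observe(); print(o['tool_pos'].round(1),o['ft_force'].round(1))
E
python3 tip.py
```

```text
near finger: lowest z [28.1 28.5 28.7 29.4 29.5 29.7] x [437.7 462.7] y [392.9 401.9] pix 326.0 316 292
[449.9 351.9  -9.7] [-0.4 -0.7  0.5]
```

>>> play_rows:
  motion: [0, 0, -0.006, 0, 0, 0, 0.85, 0, 0, -0.006, 0, 0, 0, 0.85, 0, 0, -0.006, 0, 0, 0, 0.85, 0, 0, 0, 0, 0, 0, 0.85]

```text
t: 5.68
tool_pos: [450.0, 352.0, -27.5]
orientation: [0.0, 1.0, -0.0, -0.001]
ft_force: [0.5, 0.6, 0.2]
gripper_width: 75.0
grip_force: 0.0
```

```bash
python3 tip.py; python3 - <<'E'
from h import *
z=np.load('s3.npz'); cv2.imwrite('pics/c3.png',cv2.resize(z['p'][250:350,280:400],(720,600),interpolation=cv2.INTER_CUBIC)[:,:,::-1])
E
```

```text
near finger: lowest z [10.  10.1 10.2 10.2 10.2 11. ] x [437.6 463.6] y [391.7 402.1] pix 326.0 323 400
[450.3 352.1 -27.2] [ 0.1 -0.1 -0.7]
```

View pics/c3.png

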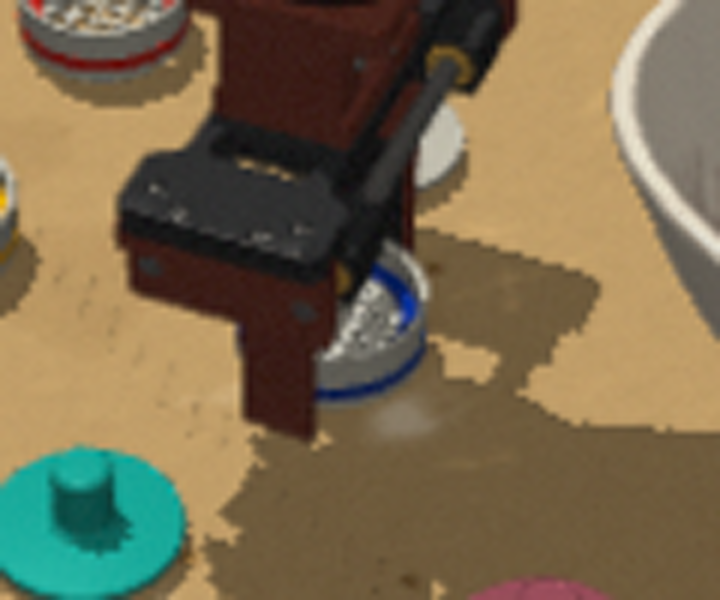

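The near finger now stands outside the sieve, with its end at z≈11 mm. Close on it and lift a little.

>>> play_rows:
  motion: [0, 0, 0, 0, 0, 0, 0.6, 0, 0, 0, 0, 0, 0, 0.6, 0, 0, 0, 0, 0, 0, 0.6, 0, 0, 0, 0, 0, 0, 0.6]

```text
t: 6.22
tool_pos: [450.7, 352.4, -26.7]
orientation: [-0.0, 1.0, -0.0, 0.0]
ft_force: [0.9, -0.5, 1.8]
gripper_width: 61.3
grip_force: 30.0
```

>>> play_rows:
  motion: [0, 0, 0.01, 0, 0, 0, 0.6, 0, 0, 0.02, 0, 0, 0, 0.6, 0, 0, 0.04, 0, 0, 0, 0.6, 0, 0, 0.05, 0, 0, 0, 0.6, 0, 0, 0.05, 0, 0, 0, 0.6, 0, 0, 0, 0, 0, 0, 0.6]

```text
t: 6.98
tool_pos: [453.5, 354.2, 148.0]
orientation: [-0.002, 1.0, 0.0, 0.004]
ft_force: [-0.2, 0.3, -1.0]
gripper_width: 61.1
grip_force: 30.0
```

```bash
python3 tip.py; python3 - <<'E'
from h import *
o=robot.observe(); print(o['tool_pos'],o['qpos'])
z=np.load('s3.npz'); cv2.imwrite('pics/c4.png',cv2.resize(z['p'][190:330,260:420],(640,560),interpolation=cv2.INTER_CUBIC)[:,:,::-1])
E
```

```text
[451.77594161 353.08903109 145.47843217] [5.42856809e-01 3.56955627e-01 1.62107729e+00 1.23414219e-04
 1.15879820e+00 2.11370936e+00]Traceback (most recent call last):
  File "tip.py", line 5, in <module>
    print('near finger: lowest z',np.sort(P[:,2])[:6].round(1),'x',np.percentile(P[:,0],[2,98]).round(1),'y',np.percentile(P[:,1],[5,95]).round(1),'pix',u.mean().round(),v.max(),len(P))
                                                                   ~~~~~~~~~~~~~^^^^^^^^^^^^^^^
    return _quantile_unchecked(
        a, q, axis, out, overwrite_input, method, keepdims, weights)
    return _ureduce(a,
                    func=_quantile_ureduce_func,
    ...<5 lines>...
                    overwrite_input=overwrite_input,
                    method=method)
    r = func(a, **kwargs)
    result = _quantile(arr,
                       quantiles=q,
    ...<2 lines>...
                       out=out,
                       weights=wgt)
    slices_having_nans = np.isnan(arr[-1, ...])
                                  ~~~^^^^^^^^^
IndexError: index -1 is out of bounds for axis 0 with size 0
```

View pics/c4.png

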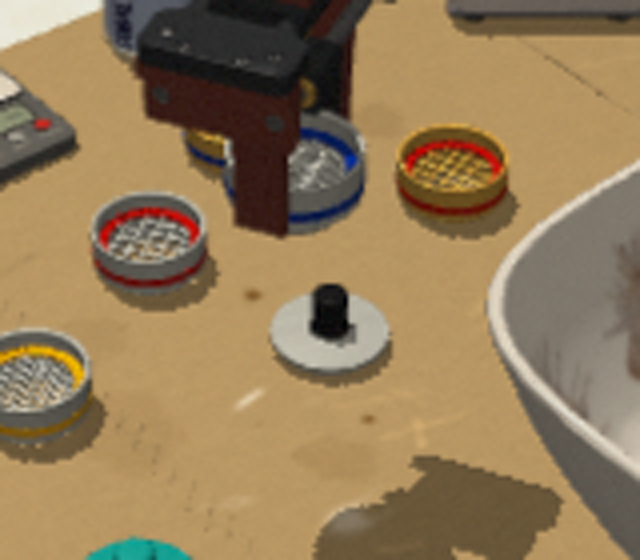

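The sieve hangs level in the grip, blue ring, at about (295,170) in the crop. Carry it over the pan.

>>> play_rows:
  motion: [0.0032, -0.04, 0, 0, 0, 0, 0.6, 0.0036, -0.055, 0, 0, 0, 0, 0.6, 0.0036, -0.055, 0, 0, 0, 0, 0.6, 0.0036, -0.055, 0, 0, 0, 0, 0.6, 0.0036, -0.055, 0, 0, 0, 0, 0.6, 0.0036, -0.055, 0, 0, 0, 0, 0.6, 0.0036, -0.055, 0, 0, 0, 0, 0.6, 0.0036, -0.055, 0, 0, 0, 0, 0.6, 0.0036, -0.0528, 0, 0, 0, 0, 0.6, 0, 0, 0, 0, 0, 0, 0.6]

```text
t: 8.28
tool_pos: [481.8, -128.6, 141.7]
orientation: [-0.0, 1.0, -0.002, -0.001]
ft_force: [-0.4, -0.8, -0.9]
gripper_width: 61.0
grip_force: 30.0
```

>>> play_rows:
  motion: [0, 0, -0.02, 0, 0, 0, 0.6, 0, 0, -0.02, 0, 0, 0, 0.6, 0, 0, 0, 0, 0, 0, 0.6, 0, 0, 0, 0, 0, 0, 0.6]

```text
t: 8.78
tool_pos: [482.2, -124.7, 103.0]
orientation: [-0.0, 1.0, 0.0, -0.0]
ft_force: [0.5, -0.5, -0.5]
gripper_width: 61.1
grip_force: 30.0
```

```bash
python3 - <<'E'
from h import *
p,d=cap('scene','s5'); o=robot.observe(); print(o['tool_pos'].round(1),o['gripper_width'],o['qpos'].round(3))
W=world('scene',d); 
m=(abs(W[...,0]-482)<45)&(abs(W[...,1]+125)<50)&(W[...,2]>60)&(W[...,2]<260)
P=W[m]
for zz in range(60,200,6):
    q=P[(P[:,2]>=zz)&(P[:,2]<zz+6)]
    if len(q): print(zz,len(q),q[:,0].min().round(),q[:,0].max().round(),q[:,1].min().round(),q[:,1].max().round())
cv2.imwrite('pics/c5.png',cv2.resize(p[90:210,320:480],(800,600),interpolation=cv2.INTER_CUBIC)[:,:,::-1])
E
```

```text
[ 482.7 -125.   103.4] 61.507962651239346 [-0.392  0.311  1.822  0.     1.008  1.178]
60 79 447.0 508.0 -160.0 -75.0
66 188 450.0 510.0 -161.0 -93.0
72 102 450.0 512.0 -161.0 -91.0
78 38 450.0 512.0 -154.0 -92.0
126 6 462.0 490.0 -107.0 -101.0
132 15 456.0 509.0 -112.0 -96.0
138 46 449.0 511.0 -124.0 -82.0
144 113 449.0 509.0 -156.0 -81.0
150 94 450.0 510.0 -155.0 -80.0
156 91 450.0 512.0 -163.0 -80.0
162 34 455.0 509.0 -161.0 -80.0
168 29 470.0 492.0 -161.0 -78.0
174 29 469.0 492.0 -156.0 -77.0
180 24 469.0 493.0 -160.0 -79.0
186 26 470.0 492.0 -90.0 -76.0
192 22 470.0 492.0 -94.0 -76.0
198 11 471.0 492.0 -82.0 -78.0
```

View pics/c5.png

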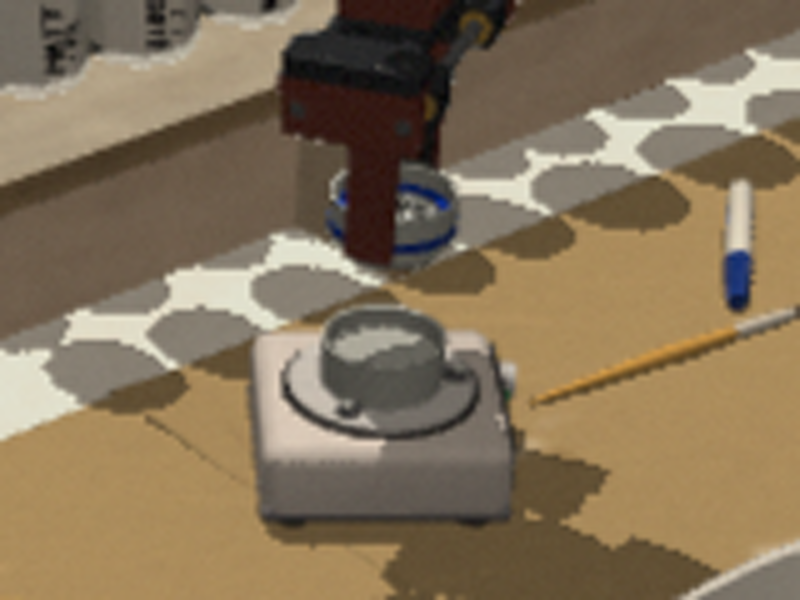

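The held sieve (x 449.5–511) sits centred over the pan (x 450–511.5), with its underside about 61 mm above the seat. Lower it gently.

>>> play_rows:
  motion: [0, 0, -0.02, 0, 0, 0, 0.6, 0, 0, -0.02, 0, 0, 0, 0.6, 0, 0, -0.006, 0, 0, 0, 0.6, 0, 0, -0.004, 0, 0, 0, 0.6, 0, 0, -0.004, 0, 0, 0, 0.6, 0, 0, 0, 0, 0, 0, 0.6]

```text
t: 9.57
tool_pos: [482.7, -125.6, 49.3]
orientation: [0.0, 1.0, -0.0, 0.0]
ft_force: [-0.3, 0.0, -0.7]
gripper_width: 61.4
grip_force: 30.0
```

>>> play_rows:
  motion: [0, 0, -0.002, 0, 0, 0, 0.6, 0, 0, -0.002, 0, 0, 0, 0.6, 0, 0, 0, 0, 0, 0, 0.6]

```text
t: 9.95
tool_pos: [482.5, -125.6, 45.0]
orientation: [-0.0, 1.0, -0.0, -0.0]
ft_force: [-0.4, -0.2, -1.0]
gripper_width: 61.1
grip_force: 30.0
```

>>> play_rows:
  motion: [0, 0, -0.001, 0, 0, 0, 0.6, 0, 0, -0.001, 0, 0, 0, 0.6, 0, 0, 0, 0, 0, 0, 0.6]

```text
t: 10.32
tool_pos: [482.7, -125.6, 44.2]
orientation: [0.0, 1.0, -0.0, 0.0]
ft_force: [-2.9, 0.3, 11.2]
gripper_width: 61.3
grip_force: 30.0
```

>>> play_rows:
  motion: [0, 0, -0.001, 0, 0, 0, 0.6, 0, 0, -0.001, 0, 0, 0, 0.6, 0, 0, 0, 0, 0, 0, 0.6]

```text
t: 10.7
tool_pos: [482.8, -125.6, 44.0]
orientation: [0.0, 1.0, 0.0, 0.001]
ft_force: [-9.0, 1.6, 34.2]
gripper_width: 61.2
grip_force: 30.0
```

Contact at reported z 44 matches the expected −27 + 71 = 44, so it is home. Ease off, open and rise.

>>> play_rows:
  motion: [0, 0, 0.0015, 0, 0, 0, 0.6, 0, 0, 0, 0, 0, 0, 0.85, 0, 0, 0, 0, 0, 0, 0.85, 0, 0, 0, 0, 0, 0, 0.85, 0, 0, 0, 0, 0, 0, 0.85, 0, 0, 0.02, 0, 0, 0, 0.85, 0, 0, 0.04, 0, 0, 0, 0.85, 0, 0, 0.04, 0, 0, 0, 0.85, 0, 0, 0, 0, 0, 0, 0.85]

```text
t: 11.82
tool_pos: [485.0, -126.5, 145.4]
orientation: [0.001, 1.0, -0.0, 0.003]
ft_force: [0.5, 0.6, -0.9]
gripper_width: 74.8
grip_force: 0.0
```

```bash
cat > stack.py <<'E'
from h import *
import sys
zr=float(sys.argv[1]); p,d=cap('scene','sk'); W=world('scene',d)
m=(np.hypot(W[...,0]-482,W[...,1]+125)<42)&(W[...,2]>zr-7)&(W[...,2]<zr+5)
v,u=np.nonzero(m); P=W[m]
q=P[:,:2].astype(np.float32); e,er=cv2.minEnclosingCircle(q)
A=np.c_[P[:,:2]-P[:,:2].mean(0),np.ones(len(P))]; top=P[P[:,2]>zr-4]
print('rim z pct',np.percentile(P[:,2],[50,90,98]).round(1),'circ',np.round([*e,er],1),'x',P[:,0].min().round(1),P[:,0].max().round(1),'y',P[:,1].min().round(1),P[:,1].max().round(1),len(P))
print(robot.observe()['tool_pos'].round(1))
E
python3 stack.py 102; python3 - <<'E'
import cv2,numpy as np
p=np.load('sk.npz')['p']; cv2.imwrite('pics/c6.png',cv2.resize(p[90:210,320:480],(800,600),interpolation=cv2.INTER_CUBIC)[:,:,::-1])
E
```

```text
rim z pct [ 98.9 101.  102. ] circ [ 480.3 -123.3   33.7] x 450.5 511.5 y -155.6 -89.9 127
[ 483.5 -125.9  143.6]
```

View pics/c6.png

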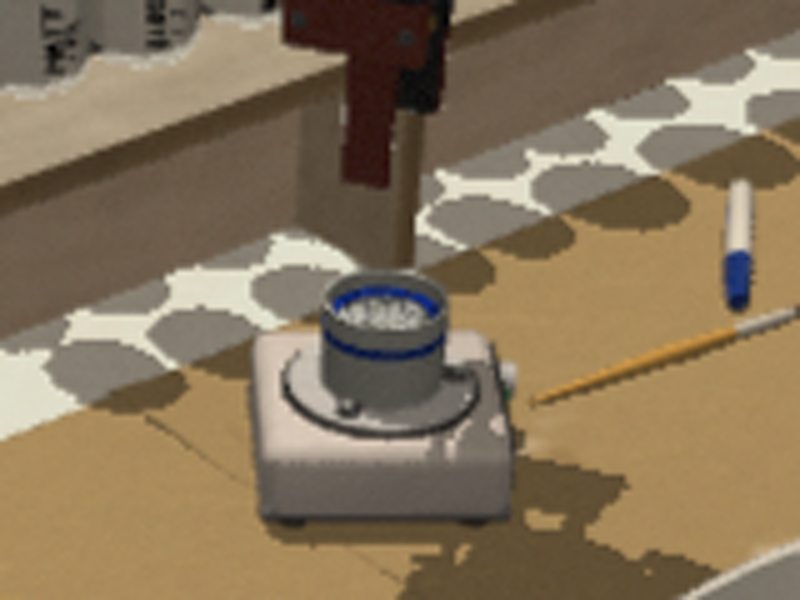

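The fine sieve sits home and level in the pan. Now the medium one.

>>> play_rows:
  motion: [0.0123, 0.045, 0, 0, 0, 0, 0.85, 0.0124, 0.055, 0, 0, 0, 0, 0.85, 0.0124, 0.055, 0, 0, 0, 0, 0.85, 0.0124, 0.055, 0, 0, 0, 0, 0.85, 0.0124, 0.055, 0, 0, 0, 0, 0.85, 0.0124, 0.055, 0, 0, 0, 0, 0.85, 0.0124, 0.055, 0, 0, 0, 0, 0.85, 0.0124, 0.055, 0, 0, 0, 0, 0.85, 0.0122, 0.0565, -0.02, 0, 0, 0, 0.85, 0, 0, -0.02, 0, 0, 0, 0.85]

```text
t: 13.12
tool_pos: [593.4, 365.0, 99.6]
orientation: [-0.0, 1.0, 0.002, -0.001]
ft_force: [0.1, -1.0, -0.4]
gripper_width: 74.5
grip_force: 0.0
```

>>> play_rows:
  motion: [0, 0, -0.025, 0, 0, 0, 0.85, 0, 0, -0.025, 0, 0, 0, 0.85, 0, 0, -0.015, 0, 0, 0, 0.85, 0, 0, 0, 0, 0, 0, 0.85, 0, 0, 0, 0, 0, 0, 0.85]

```text
t: 13.75
tool_pos: [594.3, 361.1, 38.1]
orientation: [-0.0, 1.0, -0.0, 0.0]
ft_force: [-0.3, -0.2, 0.4]
gripper_width: 74.8
grip_force: 0.0
```

```bash
python3 tip.py
```

```text
near finger: lowest z [76.  77.4 78.8 78.8 79.  79.1] x [581.8 603.2] y [403.7 412.1] pix 253.0 279 203
[594.7 361.3  38.6] [ 0.5 -0.3  0.3]
```

>>> play_rows:
  motion: [0, 0, -0.02, 0, 0, 0, 0.85, 0, 0, -0.02, 0, 0, 0, 0.85, 0, 0, -0.015, 0, 0, 0, 0.85, 0, 0, -0.0095, 0, 0, 0, 0.85, 0, 0, 0, 0, 0, 0, 0.85, 0, 0, 0, 0, 0, 0, 0.6, 0, 0, 0, 0, 0, 0, 0.6, 0, 0, 0, 0, 0, 0, 0.6, 0, 0, 0, 0, 0, 0, 0.6]

```text
t: 14.92
tool_pos: [594.4, 361.2, -26.2]
orientation: [-0.0, 1.0, -0.0, 0.001]
ft_force: [1.3, -1.0, 3.1]
gripper_width: 61.0
grip_force: 30.0
```

>>> play_rows:
  motion: [0, 0, 0.01, 0, 0, 0, 0.6, 0, 0, 0.03, 0, 0, 0, 0.6, 0, 0, 0.05, 0, 0, 0, 0.6, 0, 0, 0.05, 0, 0, 0, 0.6, 0, 0, 0.03, 0, 0, 0, 0.6, 0, 0, 0, 0, 0, 0, 0.6]

```text
t: 15.68
tool_pos: [595.8, 362.0, 146.6]
orientation: [-0.001, 1.0, -0.0, 0.003]
ft_force: [-0.2, -0.8, -2.2]
gripper_width: 61.5
grip_force: 30.0
```

>>> play_rows:
  motion: [-0.0123, -0.045, 0, 0, 0, 0, 0.6, -0.0124, -0.055, 0, 0, 0, 0, 0.6, -0.0124, -0.055, 0, 0, 0, 0, 0.6, -0.0124, -0.055, 0, 0, 0, 0, 0.6, -0.0124, -0.055, 0, 0, 0, 0, 0.6, -0.0124, -0.055, 0, 0, 0, 0, 0.6, -0.0124, -0.055, 0, 0, 0, 0, 0.6, -0.0124, -0.055, 0, 0, 0, 0, 0.6, -0.0122, -0.0565, 0, 0, 0, 0, 0.6, 0, 0, 0, 0, 0, 0, 0.6]

```text
t: 16.92
tool_pos: [480.6, -128.6, 141.6]
orientation: [-0.0, 1.0, -0.003, -0.001]
ft_force: [0.2, 0.2, -1.6]
gripper_width: 61.4
grip_force: 30.0
```

>>> play_rows:
  motion: [0, 0, -0.02, 0, 0, 0, 0.6, 0, 0, -0.02, 0, 0, 0, 0.6, 0, 0, 0, 0, 0, 0, 0.6, 0, 0, 0, 0, 0, 0, 0.6]

```text
t: 17.42
tool_pos: [482.5, -124.8, 103.0]
orientation: [-0.0, 1.0, 0.0, -0.0]
ft_force: [0.4, 0.1, -0.8]
gripper_width: 61.2
grip_force: 30.0
```

```bash
python3 stack.py 102; python3 stack.py 160
```

```text
rim z pct [ 98.3 101.4 102.4] circ [ 478.6 -123.3   35.3] x 449.7 510.6 y -158.3 -88.5 125
[ 482.9 -125.1  103.4]
rim z pct [157.8 161.9 164.1] circ [ 481.7 -124.8   41.4] x 450.2 512.1 y -165.0 -84.4 139
[ 483.1 -125.3  103.6]
```

Aligned within 1 mm. Lower; the seat is expected at reported z ≈ 66.5.

>>> play_rows:
  motion: [0, 0, -0.015, 0, 0, 0, 0.6, 0, 0, -0.01, 0, 0, 0, 0.6, 0, 0, -0.004, 0, 0, 0, 0.6, 0, 0, -0.003, 0, 0, 0, 0.6, 0, 0, -0.002, 0, 0, 0, 0.6, 0, 0, 0, 0, 0, 0, 0.6]

```text
t: 18.27
tool_pos: [482.6, -125.6, 69.1]
orientation: [-0.0, 1.0, -0.0, 0.0]
ft_force: [-1.1, -0.1, -1.1]
gripper_width: 61.5
grip_force: 30.0
```

>>> play_rows:
  motion: [0, 0, -0.001, 0, 0, 0, 0.6, 0, 0, -0.001, 0, 0, 0, 0.6, 0, 0, -0.001, 0, 0, 0, 0.6, 0, 0, 0, 0, 0, 0, 0.6]

```text
t: 18.77
tool_pos: [482.7, -125.6, 66.7]
orientation: [0.0, 1.0, -0.0, 0.0]
ft_force: [-1.6, -0.5, 6.1]
gripper_width: 61.1
grip_force: 30.0
```

>>> play_rows:
  motion: [0, 0, -0.001, 0, 0, 0, 0.6, 0, 0, 0, 0, 0, 0, 0.6, 0, 0, 0.001, 0, 0, 0, 0.6, 0, 0, 0, 0, 0, 0, 0.85, 0, 0, 0, 0, 0, 0, 0.85, 0, 0, 0, 0, 0, 0, 0.85, 0, 0, 0, 0, 0, 0, 0.85, 0, 0, 0.02, 0, 0, 0, 0.85, 0, 0, 0.04, 0, 0, 0, 0.85, 0, 0, 0.03, 0, 0, 0, 0.85]

```text
t: 20.02
tool_pos: [482.7, -125.6, 157.4]
orientation: [0.0, 1.0, -0.0, 0.0]
ft_force: [0.2, -0.8, 0.4]
gripper_width: 74.6
grip_force: 0.0
```

```bash
python3 stack.py 124; python3 - <<'E'
import cv2,numpy as np
p=np.load('sk.npz')['p']; cv2.imwrite('pics/c7.png',cv2.resize(p[90:210,320:480],(800,600),interpolation=cv2.INTER_CUBIC)[:,:,::-1])
E
```

```text
rim z pct [120.4 122.9 124.1] circ [ 480.9 -123.4   34.6] x 449.8 512.0 y -158.0 -88.8 128
[ 485.1 -126.5  160.9]
```

View pics/c7.png

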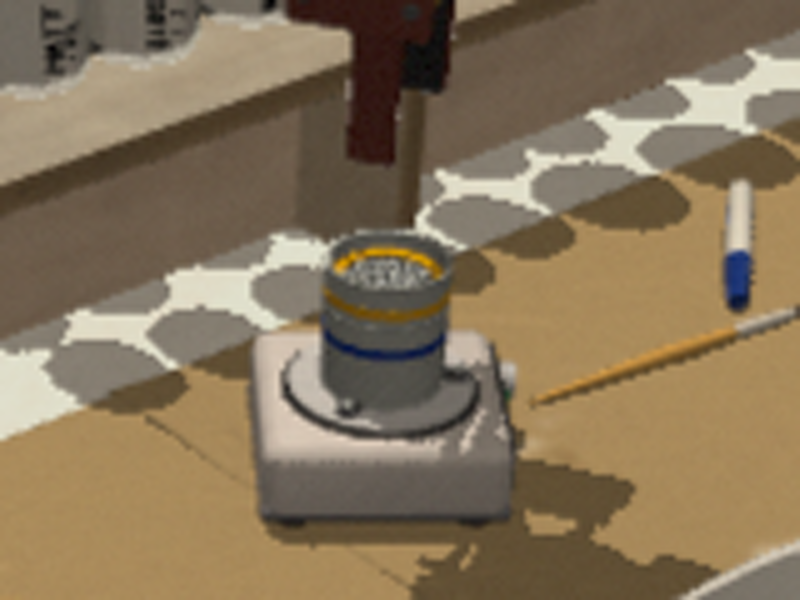

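The medium sieve is seated level on the fine one (rim at 124 mm). Now the coarse one.

>>> play_rows:
  motion: [0.0151, 0.0515, 0, 0, 0, 0, 0.85, 0.0149, 0.0515, 0, 0, 0, 0, 0.85, 0.0149, 0.0515, 0, 0, 0, 0, 0.85, 0.0149, 0.0515, 0, 0, 0, 0, 0.85, 0.0149, 0.0515, 0, 0, 0, 0, 0.85, 0.0149, 0.0515, 0, 0, 0, 0, 0.85, 0.0149, 0.0515, 0, 0, 0, 0, 0.85, 0, 0, -0.04, 0, 0, 0, 0.85, 0, 0, -0.04, 0, 0, 0, 0.85, 0, 0, -0.02, 0, 0, 0, 0.85]

```text
t: 21.32
tool_pos: [585.1, 234.8, 53.1]
orientation: [0.0, 1.0, 0.0, -0.002]
ft_force: [0.4, -0.0, 1.1]
gripper_width: 74.8
grip_force: 0.0
```

>>> play_rows:
  motion: [0, 0, -0.018, 0, 0, 0, 0.85, 0, 0, 0, 0, 0, 0, 0.85, 0, 0, 0, 0, 0, 0, 0.85]

```text
t: 21.7
tool_pos: [587.8, 235.1, 38.8]
orientation: [-0.0, 1.0, -0.0, 0.001]
ft_force: [0.7, -0.1, 0.2]
gripper_width: 74.6
grip_force: 0.0
```

```bash
python3 tip.py
```

```text
near finger: lowest z [77.7 77.8 78.  78.9 79.4 79.6] x [575.1 596.9] y [276.9 286.3] pix 286.0 242 212
[588.1 235.2  39.2] [-1.7 -0.4  0. ]
```

>>> play_rows:
  motion: [0, 0, -0.02, 0, 0, 0, 0.85, 0, 0, -0.02, 0, 0, 0, 0.85, 0, 0, -0.015, 0, 0, 0, 0.85, 0, 0, -0.01, 0, 0, 0, 0.85, 0, 0, 0, 0, 0, 0, 0.85, 0, 0, 0, 0, 0, 0, 0.6, 0, 0, 0, 0, 0, 0, 0.6, 0, 0, 0, 0, 0, 0, 0.6, 0, 0, 0, 0, 0, 0, 0.6]

```text
t: 22.88
tool_pos: [587.6, 235.1, -26.3]
orientation: [-0.0, 1.0, -0.0, 0.001]
ft_force: [0.0, -0.6, 4.4]
gripper_width: 61.3
grip_force: 30.0
```

>>> play_rows:
  motion: [0, 0, 0.01, 0, 0, 0, 0.6, 0, 0, 0.03, 0, 0, 0, 0.6, 0, 0, 0.05, 0, 0, 0, 0.6, 0, 0, 0.05, 0, 0, 0, 0.6, 0, 0, 0.04, 0, 0, 0, 0.6, 0, 0, 0, 0, 0, 0, 0.6]

```text
t: 23.62
tool_pos: [589.6, 235.8, 157.3]
orientation: [-0.001, 1.0, -0.0, 0.004]
ft_force: [0.1, 1.0, -1.0]
gripper_width: 61.4
grip_force: 30.0
```

>>> play_rows:
  motion: [-0.0151, -0.0515, 0, 0, 0, 0, 0.6, -0.0149, -0.0515, 0, 0, 0, 0, 0.6, -0.0149, -0.0515, 0, 0, 0, 0, 0.6, -0.0149, -0.0515, 0, 0, 0, 0, 0.6, -0.0149, -0.0515, 0, 0, 0, 0, 0.6, -0.0149, -0.0515, 0, 0, 0, 0, 0.6, -0.0149, -0.0515, 0, 0, 0, 0, 0.6, 0, 0, -0.02, 0, 0, 0, 0.6, 0, 0, -0.015, 0, 0, 0, 0.6, 0, 0, 0, 0, 0, 0, 0.6]

```text
t: 24.88
tool_pos: [480.7, -124.3, 116.2]
orientation: [-0.001, 1.0, 0.0, -0.002]
ft_force: [0.3, 0.4, -0.8]
gripper_width: 61.3
grip_force: 30.0
```

```bash
python3 stack.py 124; python3 stack.py 175
```

```text
rim z pct [120.8 123.  123.7] circ [ 480.5 -121.9   33.5] x 450.5 511.7 y -152.1 -88.7 93
[ 481.6 -124.5  117.1]
rim z pct [172.1 177.2 179.2] circ [ 480.6 -122.1   39.4] x 449.7 510.7 y -160.5 -83.2 125
[ 482.4 -124.7  117.8]
```

Centred within 1 mm (x 450.5–511.7 against 449.7–510.7). Lower; the seat is expected at ≈ 88.5.

>>> play_rows:
  motion: [0, 0, -0.012, 0, 0, 0, 0.6, 0, 0, -0.008, 0, 0, 0, 0.6, 0, 0, -0.004, 0, 0, 0, 0.6, 0, 0, -0.003, 0, 0, 0, 0.6, 0, 0, -0.001, 0, 0, 0, 0.6, 0, 0, -0.001, 0, 0, 0, 0.6, 0, 0, -0.001, 0, 0, 0, 0.6, 0, 0, 0, 0, 0, 0, 0.6]

```text
t: 25.98
tool_pos: [482.8, -125.7, 88.7]
orientation: [0.0, 1.0, -0.0, 0.0]
ft_force: [-1.0, 0.4, 5.5]
gripper_width: 61.1
grip_force: 30.0
```

>>> play_rows:
  motion: [0, 0, -0.001, 0, 0, 0, 0.6, 0, 0, 0, 0, 0, 0, 0.6]

```text
t: 26.22
tool_pos: [482.9, -125.7, 88.6]
orientation: [0.0, 1.0, -0.0, 0.0]
ft_force: [-3.3, 1.4, 13.9]
gripper_width: 61.3
grip_force: 30.0
```

>>> play_rows:
  motion: [0, 0, 0.001, 0, 0, 0, 0.6, 0, 0, 0, 0, 0, 0, 0.85, 0, 0, 0, 0, 0, 0, 0.85, 0, 0, 0, 0, 0, 0, 0.85, 0, 0, 0, 0, 0, 0, 0.85, 0, 0, 0.02, 0, 0, 0, 0.85, 0, 0, 0.04, 0, 0, 0, 0.85, 0, 0, 0.02, 0, 0, 0, 0.85, 0, 0, 0, 0, 0, 0, 0.85]

```text
t: 27.35
tool_pos: [483.9, -126.0, 169.5]
orientation: [0.001, 1.0, -0.0, 0.002]
ft_force: [-0.7, -0.3, 0.1]
gripper_width: 74.5
grip_force: 0.0
```

```bash
python3 stack.py 146; python3 - <<'E'
import cv2,numpy as np
p=np.load('sk.npz')['p']; cv2.imwrite('pics/c8.png',cv2.resize(p[90:210,320:480],(800,600),interpolation=cv2.INTER_CUBIC)[:,:,::-1])
E
```

```text
rim z pct [142.6 145.6 146.8] circ [ 480.7 -124.7   34.9] x 451.2 511.5 y -157.2 -90.0 140
[ 482.8 -125.6  168.3]
```

View pics/c8.png

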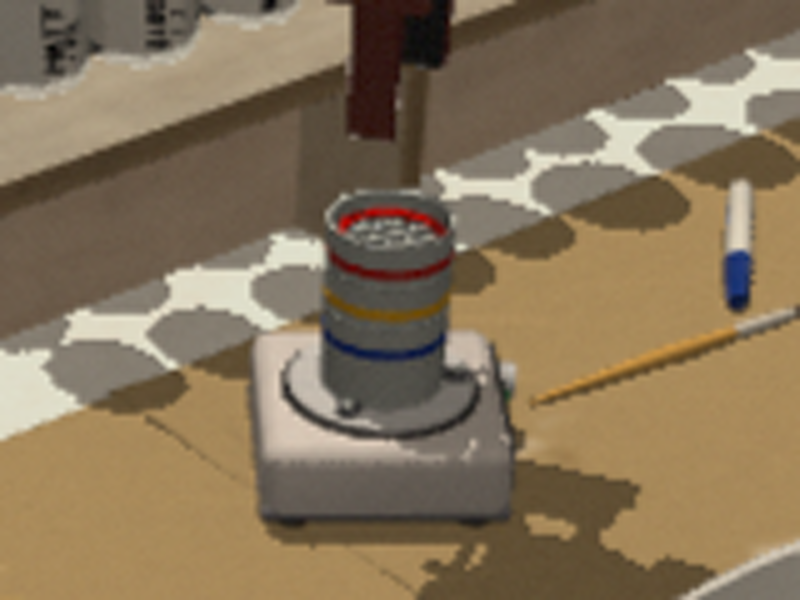

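The coarse sieve is seated level (rim at 146 mm). Now the lid.

>>> play_rows:
  motion: [-0.0011, 0.0477, 0, 0, 0, 0, 0.5, -0.0011, 0.0477, 0, 0, 0, 0, 0.5, -0.0011, 0.0477, 0, 0, 0, 0, 0.5, -0.0011, 0.0477, 0, 0, 0, 0, 0.5, -0.0011, 0.0477, 0, 0, 0, 0, 0.5, -0.0011, 0.0477, 0, 0, 0, 0, 0.5, -0.0011, 0.0477, 0, 0, 0, 0, 0.5, -0.0011, 0.0477, 0, 0, 0, 0, 0.5, 0, 0, -0.05, 0, 0, 0, 0.5, 0, 0, -0.05, 0, 0, 0, 0.5]

```text
t: 28.65
tool_pos: [473.0, 256.8, 66.0]
orientation: [0.0, 1.0, 0.001, -0.0]
ft_force: [0.1, 0.7, -1.0]
gripper_width: 43.7
grip_force: 0.0
```

>>> play_rows:
  motion: [0, 0, -0.03, 0, 0, 0, 0.5, 0, 0, -0.01, 0, 0, 0, 0.5, 0, 0, 0, 0, 0, 0, 0.5, 0, 0, 0, 0, 0, 0, 0.5]

```text
t: 29.15
tool_pos: [474.7, 256.4, 29.1]
orientation: [-0.0, 1.0, -0.0, 0.001]
ft_force: [-0.4, -0.0, -0.5]
gripper_width: 43.8
grip_force: 0.0
```

```bash
python3 tip.py; python3 - <<'E'
from h import *
W=world('scene',np.load('s3.npz')['d']); 
m=(np.hypot(W[...,0]-474,W[...,1]-256)<36)&(W[...,2]>7)&(W[...,2]<20); P=W[m]; print(P.min(0).round(1),P.max(0).round(1))
E
```

```text
near finger: lowest z [ 5.2  6.7  7.9  8.   8.4 11.3] x [462.4 483.9] y [282.6 290.9] pix 337.0 283 168
[474.9 256.5  29.4] [ 0.8  0.3 -0.1]
[441.9 224.    7.2] [502.5 288.5  19.9]
```

>>> play_rows:
  motion: [0, 0, -0.02, 0, 0, 0, 0.5, 0, 0, -0.015, 0, 0, 0, 0.5, 0, 0, -0.01, 0, 0, 0, 0.5, 0, 0, -0.0035, 0, 0, 0, 0.5, 0, 0, 0, 0, 0, 0, 0.5]

```text
t: 29.82
tool_pos: [473.7, 256.1, -20.5]
orientation: [-0.0, 1.0, -0.0, -0.0]
ft_force: [0.9, -0.3, 0.2]
gripper_width: 43.7
grip_force: 0.0
```

>>> play_rows:
  motion: [0, 0, 0, 0, 0, 0, 0.1, 0, 0, 0, 0, 0, 0, 0.1, 0, 0, 0, 0, 0, 0, 0.1, 0, 0, 0, 0, 0, 0, 0.1, 0, 0, 0, 0, 0, 0, 0.1]

```text
t: 30.45
tool_pos: [473.9, 256.1, -20.1]
orientation: [-0.0, 1.0, -0.0, 0.0]
ft_force: [-0.0, -0.5, 3.5]
gripper_width: 18.5
grip_force: 30.0
```

>>> play_rows:
  motion: [0, 0, 0.01, 0, 0, 0, 0.1, 0, 0, 0.03, 0, 0, 0, 0.1, 0, 0, 0.05, 0, 0, 0, 0.1, 0, 0, 0.05, 0, 0, 0, 0.1, 0, 0, 0.035, 0, 0, 0, 0.1, 0, 0, 0, 0, 0, 0, 0.1]

```text
t: 31.2
tool_pos: [475.9, 257.0, 157.9]
orientation: [-0.001, 1.0, -0.0, 0.003]
ft_force: [0.0, 0.4, -1.0]
gripper_width: 18.4
grip_force: 30.0
```

>>> play_rows:
  motion: [0.0011, -0.0477, 0, 0, 0, 0, 0.1, 0.0011, -0.0477, 0, 0, 0, 0, 0.1, 0.0011, -0.0477, 0, 0, 0, 0, 0.1, 0.0011, -0.0477, 0, 0, 0, 0, 0.1, 0.0011, -0.0477, 0, 0, 0, 0, 0.1, 0.0011, -0.0477, 0, 0, 0, 0, 0.1, 0.0011, -0.0477, 0, 0, 0, 0, 0.1, 0.0011, -0.0477, 0, 0, 0, 0, 0.1, 0, 0, -0.015, 0, 0, 0, 0.1, 0, 0, 0, 0, 0, 0, 0.1]

```text
t: 32.45
tool_pos: [480.1, -124.2, 137.3]
orientation: [-0.001, 1.0, -0.001, -0.003]
ft_force: [0.2, -0.5, -0.6]
gripper_width: 18.1
grip_force: 30.0
```

```bash
python3 stack.py 146; python3 - <<'E'
from h import *
z=np.load('sk.npz'); p=z['p']; W=world('scene',z['d'])
m=(np.hypot(W[...,0]-482,W[...,1]+125)<45)&(W[...,2]>163)&(W[...,2]<180)&(p.min(-1)>60); P=W[m]; print('lid',P.min(0).round(1),P.max(0).round(1),np.median(P[:,2]))
cv2.imwrite('pics/c9.png',cv2.resize(p[90:210,320:480],(800,600),interpolation=cv2.INTER_CUBIC)[:,:,::-1])
E
```

```text
rim z pct [142.4 145.6 147. ] circ [ 481.7 -122.9   33.6] x 450.8 511.9 y -147.5 -90.8 89
[ 480.7 -124.   138. ]
lid [ 448.  -153.6  163.2] [508.6 -89.8 178.7] 169.80305201811882
```

View pics/c9.png

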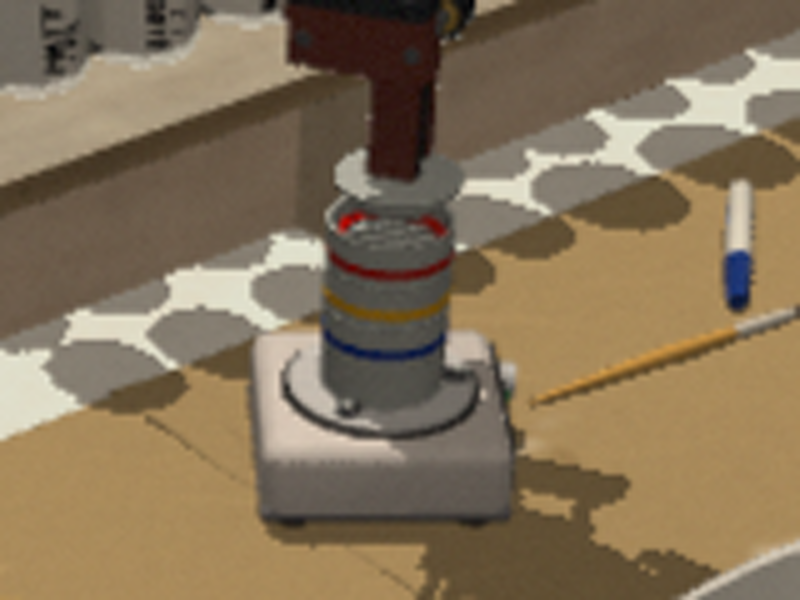

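The lid hangs level above the stack. The arm was still settling, so I'll wait and re-measure.

>>> play_rows:
  motion: [0, 0, 0, 0, 0, 0, 0.1, 0, 0, 0, 0, 0, 0, 0.1, 0, 0, 0, 0, 0, 0, 0.1]

```text
t: 32.88
tool_pos: [482.8, -125.0, 139.9]
orientation: [0.0, 1.0, 0.0, 0.0]
ft_force: [0.2, -0.3, -0.1]
gripper_width: 18.1
grip_force: 30.0
```

```bash
python3 stack.py 146; python3 - <<'E'
from h import *
z=np.load('sk.npz'); p=z['p']; W=world('scene',z['d'])
m=(np.hypot(W[...,0]-482,W[...,1]+125)<45)&(W[...,2]>163)&(W[...,2]<180)&(p.min(-1)>60); P=W[m]; print('lid',P.min(0).round(1),P.max(0).round(1),np.median(P[:,2]))
E
```

```text
rim z pct [142.3 145.7 147.2] circ [ 480.5 -123.    33.6] x 450.2 511.3 y -150.3 -89.9 102
[ 482.8 -125.2  139.9]
lid [ 451.3 -149.5  163.5] [512.9 -90.5 176.6] 172.00957972233454
```

Centred within about 1 mm. Lower; the seat is expected at ≈ 117.

>>> play_rows:
  motion: [0, 0, -0.01, 0, 0, 0, 0.1, 0, 0, -0.006, 0, 0, 0, 0.1, 0, 0, -0.003, 0, 0, 0, 0.1, 0, 0, -0.001, 0, 0, 0, 0.1, 0, 0, -0.001, 0, 0, 0, 0.1, 0, 0, -0.001, 0, 0, 0, 0.1, 0, 0, 0, 0, 0, 0, 0.1]

```text
t: 33.8
tool_pos: [482.6, -125.6, 117.7]
orientation: [-0.0, 1.0, -0.0, 0.0]
ft_force: [0.3, 0.7, -0.4]
gripper_width: 18.2
grip_force: 30.0
```

>>> play_rows:
  motion: [0, 0, -0.001, 0, 0, 0, 0.1, 0, 0, 0, 0, 0, 0, 0.1]

```text
t: 34.05
tool_pos: [482.7, -125.6, 116.9]
orientation: [0.0, 1.0, -0.0, 0.0]
ft_force: [-0.3, 0.5, 1.9]
gripper_width: 18.6
grip_force: 30.0
```

>>> play_rows:
  motion: [0, 0, -0.001, 0, 0, 0, 0.1, 0, 0, 0, 0, 0, 0, 0.1]

```text
t: 34.3
tool_pos: [482.9, -125.7, 116.7]
orientation: [0.0, 1.0, -0.0, 0.0]
ft_force: [-2.9, 0.8, 11.0]
gripper_width: 18.2
grip_force: 30.0
```

>>> play_rows:
  motion: [0, 0, 0.001, 0, 0, 0, 0.1, 0, 0, 0, 0, 0, 0, 0.5, 0, 0, 0, 0, 0, 0, 0.5, 0, 0, 0, 0, 0, 0, 0.5, 0, 0, 0, 0, 0, 0, 0.5, 0, 0, 0.02, 0, 0, 0, 0.5, 0, 0, 0.03, 0, 0, 0, 0.5, 0, 0, 0.02, 0, 0, 0, 0.5, 0, 0, 0, 0, 0, 0, 0.5, 0, 0, 0, 0, 0, 0, 0.5]

```text
t: 35.55
tool_pos: [482.0, -125.3, 185.8]
orientation: [-0.0, 1.0, -0.0, -0.0]
ft_force: [0.3, -0.4, 0.2]
gripper_width: 43.8
grip_force: 0.0
```

```bash
python3 stack.py 151; python3 - <<'E'
import cv2,numpy as np
p=np.load('sk.npz')['p']; cv2.imwrite('pics/c10.png',cv2.resize(p[90:210,320:480],(800,600),interpolation=cv2.INTER_CUBIC)[:,:,::-1])
E
```

```text
rim z pct [149.3 152.  153.9] circ [ 480.2 -122.    33.4] x 450.8 512.2 y -153.8 -91.1 249
[ 481.7 -125.2  185.6]
```

View pics/c10.png

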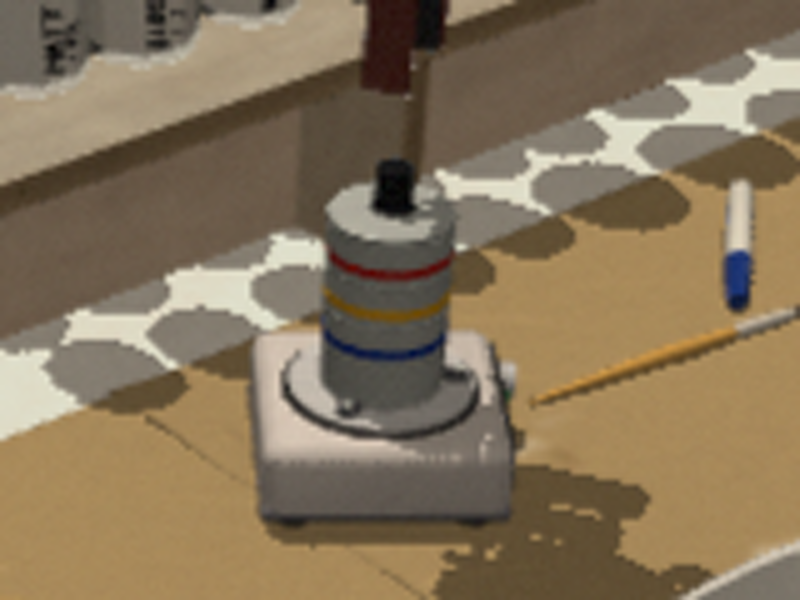

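The lid sits flat at about (390,210) on red, yellow and blue, with its top at 151 mm, and the gripper is clear. Handing in.

```bash
python3 -c "
from cell import robot
print(robot.finish_job())"
```

```text
the job is handed in; nothing more can be done
None
```

The sieve stack (fine, medium, coarse, lid) is built on the shaker, each piece level and at its seated height in the camera checks. I handed it in at about 36 s; the hand-in returned no verdict. The state's z read about 39 mm low, so I set heights from the camera.

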